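Store a grating disc: separator first, then snap its hub onto the spindle

ROBOT

A 7-joint arm with a two-finger parallel gripper is mounted at the origin on the work surface; the furniture and walls round the work are solid. World frame = base frame: x ahead of the robot, y to its left, z up, the work surface at z = 0. Lengths are in m, angles in rad, forces in N, time in s.
With the tool pointing down it reaches from about 0.425 to 0.95 m from the base axis. Payload 4.7 kg.
Tool frame: the origin (TCP) lies on the mounting face of the last link; the fingertips stand 182 mm ahead of it and the grasp point (between the pads) lies 164 mm ahead of it (arm.pinch_z is the distance from the TCP to the grasp point, in m); z points along the fingers, y is the line along which they close (so a half turn about z gives the same grasp; the last joint's range is limited). The gripper opens to 87 mm and grips with 3 to 60 N. Pads are 19 mm wide; open, the fingers measure 117 mm over their backs; the gripper's body (75 mm by 190 mm) begins 51 mm behind the grasp point.
Start: joints at [-1.157, 0.469, -0.049, 1.532, 0.024, 1.141, -0.082], TCP at [0.289, 0.61, 0.405] pointing down, gripper open.
Joint ranges: [-2.59, 2.59], [-0.33, 1.99], [-1.39, 1.29], [0.1, 2.45], [-1.04, 4.18], [0.21, 1.99], [-2.66, 2.66]. Speed limits (rad/s): [2.57, 2.57, 3.14, 3.14, 3.14, 3.14, 3.14].

INTERFACE

Orientations are given as a unit quaternion [x, y, z, w].
In Python, from bench import arm, optics, trace, tip_of gives the robot as it stands. The module is installed in compiled form; this text tells all that it offers.
- The arm moves only by the shell command python3 -m handwheel 'ROWS' [FORCE]. ROWS is JSON, one flat list of numbers, 7 for each row, row after row: the shift along the tool's x, y, z in units of 0.05 m (1.0 is 0.05 m), then the turn, a rotation vector about the tool's x, y, z in units of 0.1 rad (1.0 is 0.1 rad), then the opening, from -1 (shut) to 1 (fully open). In form: [x, y, z, ax, ay, az, jaw, x, y, z, ax, ay, az, jaw, ...]. A call has 1 to 10 rows; each row shifts and turns the commanded pose from where the row before left it, along the tool's axes as they then stand; what a row does not reach is not made up. A row lasts 1/8 s, in which the tool goes at most 62.5 mm and 10.7 degrees, less where a joint would pass 70% of its speed; a pose out of reach is approached as far as the arm can. A call with a number of a shift or a turn outside -1 to 1 is refused whole. A call with a gripper value outside its range is refused whole. The fingers move at their own pace and stop on an object; FORCE is the grip in N (left out, the last holds). Time passes only in rows, so rows that do not move let the fingers close. It gives the time, the measured TCP pose, the force, the opening and the grip force at its end, in the units of the state.
- arm.get_obs(): the state, without advancing time (a new reading comes with each control period).
- optics.read_camera(name): name is "scene" or "top" or "wrist"; returns the picture (480x640x3 uint8, red, green, blue); there is no depth.
- optics.camera_model(name): a dict with "fx", "fy", "cx", "cy" (pixels), "k1" (the pictures are not rectified: a ray, as slopes to the right and down, at radius r is drawn at 1 + k1 r^2 times it, then the intrinsics apply), "origin" and "rotation" of the camera in the world. Camera axes: x right, y down, z forward; pixel columns grow to the right and rows downward; lengths in m; the calibration is good to about 2 mm. A picture is of the moment at which its call begins: read the wrist's pose just before it. camera_model takes no time and is no camera call; for the wrist camera it gives the pose at the moment of the call.
- arm.sign_off(): hands the job in; it is judged then, once.
Trained networks look in the newest picture that a camera, given by its name, has taken for a name from the list of things; names that differ only in an ending like _2 or _b are one class to them, and where a whole thing is asked for, a point or a joint stands for the part that bears it (a point fixed in the world has none). Each returns a list of dicts, best first, with "conf" (0 to 1); they miss things now and then, are a little off and sometimes report something else, mostly with a low value. They report only what shows in the picture. A call takes as long as a camera call. They do not tell look-alikes from the thing itself.
- trace(camera, name): "pixels" (480x640 bool, what is visible of it) and "bbox" ([left, top, right, bottom] in pixels, round what is visible of it).
- tip_of(camera, name): "location" ([column, row] in pixels: a listed point, or the origin of a listed thing).
The state is a dict: "clock": time; "joints": joint angles; "qd": joint speeds; "joint_efforts": joint torques, N m; "tcp_pos": TCP position; "tcp_rot": TCP orientation; "ft_force": force on the tool from outside, world axes, zero at the start; "torque": the same for the moment, N m; "width": finger opening in m; "grip_force": force on a finger pad.
Only numpy, scipy, OpenCV 4.12 (cv2) and the standard library are available. Lean on these libraries where they do the work, as an engineer would, in place of code of your own. Each camera call takes 0.05 s, during which the arm holds its last target. There are 200 camera calls.

TASK

Put the food processor's grating disc away: lay the separator sheet over the stud of the storage spindle so that it lies flat on the disc already there, and let go of it. Then set the second grating disc over the stud and press its hub straight down until it clicks past the nubs and is fully home; do not let go, but keep pressing firmly after the click and finish with the gripper still on the disc, pushing it down. Leave the salt shaker and the spice jar where they stand.

Things in the scene. Friction and masses are not known exactly. Their poses are not given: they have to be found in the camera images.
- stand: storage spindle, fixed: grey base 110 mm across, 12 mm high; on it a stored steel disc 90 mm across, top at 16 mm; then a collar 27 mm across up to 20 mm and a stud 21 mm across, tapering to 10 mm over its last 8 mm, top 52 mm above the worktop. Three sprung nubs stand 3.5 mm out of the stud's side at 31 mm height. Origin: centre of the underside, z up
- stud_top (a point): centre of the stud's top, on the spindle's axis. When the second disc is fully home, the roof of its bore rests on this top, a hard stop
- separator_hole (a point): loose separator (about 60 g): grey round sheet 100 mm across, 4 mm thick, with a 34 mm hole; this point is the hole's centre, half-way through the sheet. x axis: from the hole to the finger tab; z up. In place on the spindle its underside is 16 mm above the worktop, the tab to any side
- separator_tab (a point): centre of the separator's upright finger tab, 62 mm from the hole's centre along the sheet's x: 8 mm thick along x, 26 mm wide along y, its top 22 mm above the sheet's upper face; this point is 13 mm above the sheet's underside. Pinch it from above across the 8 mm. Once placed it stays outside the second disc's rim
- disc_hub (a point): centre of the second disc's hub, 18 mm above the disc's underside. The disc (about 120 g) lies hub up: steel plate 90 mm across, 4 mm thick, with a closed round grey hub 38 mm across, its top 36 mm above the underside. Grip the hub across from above; finger ends may bear on the plate. Fully home this point is 40 mm above the worktop
- disc_mouth (a point): centre of the mouth in the second disc's underside: 24 mm wide with a lip 3 mm high, above it a 31 mm bore whose roof is 30 mm above the underside. Set over the stud the disc first rests on the nubs, about 13 mm above home; passing them takes roughly 5 to 15 N, then the resistance drops; fully home this point is 22 mm above the worktop
- salt: salt shaker, 44 mm across, 90 mm tall, bystander; origin: centre of its underside
- spice: spice jar with a lid, 45 mm across, 106 mm tall, bystander; origin: centre of its underside
Mind the look-alikes: they are no part of the job. Leave any red look-alike of the part that bears disc_hub alone.

How it is judged:
By the outcome, as a careful person would: the job done as asked, in the order asked, and still so for the second after the job is handed in, while the arm keeps its last pose, push and grip.
It also fails if it takes over 54 s, if anything falls off the work surface, if the arm or the gripper's body presses on something with over 40 N, if the wrist force passes 120 N, or if a joint passes its speed limit or range.

## Working session

There is one attempt and no reset: what is moved stays moved. The work goes in short steps, Python scripts to look and compute and a shell command to move; the robot and the scene stay as the last step left them, time stands still between calls to the robot, and variables do not carry over. Pictures are saved under pics/ and viewed, at most 10 in all, crops included, and the job is handed in when it is done.

```bash
mkdir -p pics; cat > h.py <<'E'
import numpy as np, cv2
from bench import arm, optics, trace, tip_of
from scipy.spatial.transform import Rotation as R
def ray(cam,px,m=None):
    m=m or optics.camera_model(cam)
    d=np.array([(px[0]-m["cx"])/m["fx"],(px[1]-m["cy"])/m["fy"]]);u=d.copy()
    for _ in range(20): u=d/(1+m["k1"]*(u@u))
    return np.array(m["origin"]),np.array(m["rotation"])@np.array([u[0],u[1],1])
def at(cam,px,z,m=None):
    o,d=ray(cam,px,m); return o+d*(z-o[2])/d[2]
def tri(a,b):
    (o,d),(p,e)=a,b
    s=np.linalg.lstsq(np.c_[d,-e],p-o,rcond=None)[0]
    x,y=o+d*s[0],p+e*s[1]; return (x+y)/2,np.linalg.norm(x-y)
def save(cam,n):
    im=optics.read_camera(cam); cv2.imwrite(f"pics/{n}.png",im[:,:,::-1]); return im
def st():
    o=arm.get_obs(); print(o["clock"],np.round(o["tcp_pos"],4),np.round(R.from_quat(o["tcp_rot"]).as_matrix(),3).tolist(),o["width"],np.round(o["ft_force"],1))
E
python3 - <<'E'
from h import *
st()
a=save("scene","s1");b=save("top","t1")
for n,z in [("stud_top",.052),("separator_hole",.002),("separator_tab",.013),("disc_hub",.018),("disc_mouth",0),("salt",0),("spice",0)]:
    for c in("scene","top"):
        for r in tip_of(c,n)[:3]: print(n,c,np.round(r["location"]),round(r["conf"],2),np.round(at(c,r["location"],z),3))
E
```

```text
0.0 [0.2891 0.6097 0.4037] [[-0.904, 0.428, -0.001], [0.428, 0.904, -0.002], [-0.0, -0.002, -1.0]] 0.08718071153513558 [ 0.2  0.  -0.6]Traceback (most recent call last):
  File "<stdin>", line 6, in <module>
  File "h.py", line 10, in at
    o,d=ray(cam,px,m); return o+d*(z-o[2])/d[2]
        ~~~^^^^^^^^^^
  File "h.py", line 8, in ray
    return np.array(m["origin"]),np.array(m["rotation"])@np.array([u[0],u[1],1])
                                 ~~~~~~~~~~~~~~~~~~~~~~~^~~~~~~~~~~~~~~~~~~~~~~~
ValueError: matmul: Input operand 1 has a mismatch in its core dimension 0, with gufunc signature (n?,k),(k,m?)->(n?,m?) (size 3 is different from 4)
```

View pics/s1.png

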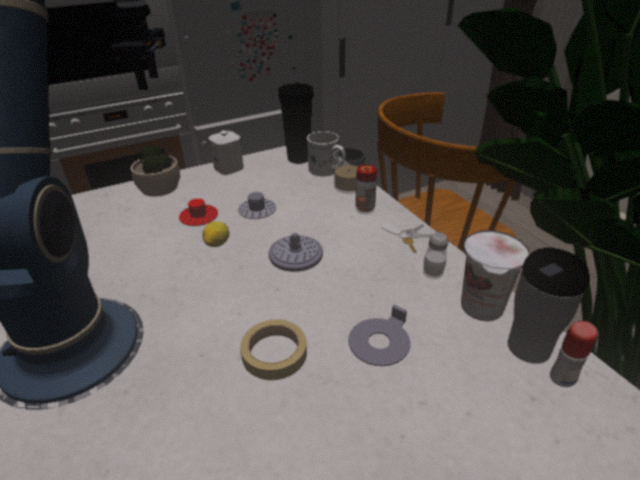

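View pics/t1.png

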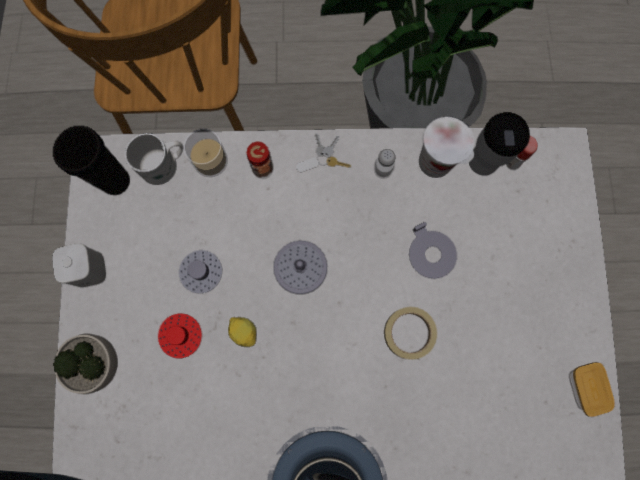

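The two pictures show the stand at top (301,266), the grey disc at (201,271), the red look-alike at (180,335), and the separator at (433,254) with its tab at (420,228). The camera rotation is given as a quaternion, so I'll fix that in the helper.

```bash
sed -i 's/np.array(m\["rotation"\])@/R.from_quat(m["rotation"]).as_matrix()@/' h.py
python3 - <<'E'
from h import *
st()
optics.read_camera("scene");optics.read_camera("top")
for n,z in [("stud_top",.052),("separator_hole",.002),("separator_tab",.013),("disc_hub",.018),("salt",0),("spice",0)]:
    for c in("scene","top"):
        for r in tip_of(c,n)[:3]: print(n,c,np.round(r["location"]),round(r["conf"],2),np.round(at(c,r["location"],z),3))
print(optics.camera_model("wrist"))
E
```

```text
0.15 [0.2891 0.6098 0.404 ] [[-0.904, 0.428, -0.001], [0.428, 0.904, -0.001], [-0.0, -0.001, -1.0]] 0.08753600396482382 [-0.8 -0.2  0.3]
stud_top scene [258. 206.] 0.7 [0.405 0.181 0.052]
stud_top scene [294. 236.] 0.63 [0.426 0.041 0.052]
stud_top top [301. 264.] 0.62 [0.428 0.041 0.052]
separator_hole scene [386. 342.] 0.78 [ 0.459 -0.235  0.002]
separator_hole scene [399. 315.] 0.24 [ 0.512 -0.195  0.002]
separator_hole top [430. 254.] 0.89 [ 0.452 -0.224  0.002]
separator_tab scene [398. 315.] 0.92 [ 0.504 -0.202  0.013]
separator_tab top [419. 231.] 0.56 [ 0.496 -0.201  0.013]
disc_hub scene [196. 208.] 0.78 [0.295 0.295 0.018]
disc_hub scene [256. 205.] 0.55 [0.42  0.237 0.018]
disc_hub scene [433. 275.] 0.43 [ 0.617 -0.153  0.018]
disc_hub top [175. 333.] 0.7 [0.299 0.293 0.018]
disc_hub top [199. 271.] 0.61 [0.423 0.248 0.018]
disc_hub top [200. 271.] 0.52 [0.421 0.247 0.018]
salt scene [432. 274.] 0.97 [ 0.633 -0.134  0.   ]
salt scene [294. 235.] 0.52 [0.456 0.112 0.   ]
salt top [380. 171.] 0.94 [ 0.632 -0.127  0.   ]
salt top [418. 230.] 0.22 [ 0.503 -0.201  0.   ]
spice scene [366. 209.] 0.8 [0.646 0.125 0.   ]
spice top [262. 170.] 0.8 [0.638 0.123 0.   ]
{'fx': 331.54684023389785, 'fy': 331.54684023389785, 'cx': 321.62938895672056, 'cy': 238.48062464909216, 'k1': -0.021277065659984017, 'origin': array([0.23102198, 0.63784209, 0.38389689]), 'rotation': array([0.8390933 , 0.53011414, 0.06512632, 0.10324726])}
```

```bash
python3 -m handwheel '[-0.85,-0.87,0,0,0,0,1,-0.85,-0.87,0,0,0,0,1,-0.85,-0.87,0,0,0,0,1,-0.85,-0.87,0,0,0,0,1,-0.85,-0.87,0,0,0,0,1,-0.85,-0.87,0,0,0,0,1,-0.85,-0.87,0,0,0,0,1,-0.85,-0.87,0,0,0,0,1,0,0,0,0,0,0,1]'
python3 - <<'E'
from h import *
st()
m=optics.camera_model("wrist");save("wrist","w1")
print(R.from_quat(m["rotation"]).as_matrix().round(3).tolist(),m["origin"])
for n,z in [("stud_top",.052),("disc_hub",.018)]:
    for r in tip_of("wrist",n)[:3]: print(n,np.round(r["location"]),round(r["conf"],2),np.round(at("wrist",r["location"],z,m),4))
E
```

```text
clock: 1.98
tcp_pos: [0.4485, 0.1449, 0.4052]
tcp_rot: [0.224, 0.974, -0.0, 0.001]
ft_force: [0.7, 0.5, -0.2]
width: 0.0871
grip_force: 0.0
1.975 [0.4485 0.1449 0.4052] [[-0.899, 0.437, 0.001], [0.437, 0.899, -0.001], [-0.001, -0.0, -1.0]] 0.08712772578005404 [ 0.7  0.5 -0.2]
[[0.438, 0.872, 0.219], [0.899, -0.425, -0.107], [-0.001, 0.244, -0.97]] [0.39067531 0.17340547 0.38417854]
stud_top [226. 247.] 0.97 [0.4297 0.0431 0.052 ]
disc_hub [388.  14.] 0.87 [0.2973 0.2909 0.018 ]
disc_hub [401. 152.] 0.68 [0.4244 0.2508 0.018 ]
```

View pics/w1.png

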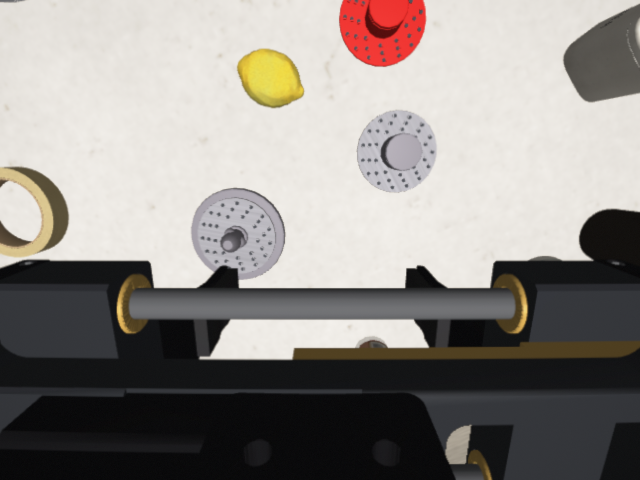

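Wrist view: stud at about (230,242), grey disc hub at (402,152) and the red look-alike at the top. Next I go to the separator.

```bash
python3 -m handwheel '[-0.655,-0.963,0.3,0,0,0,1,-0.655,-0.963,0.3,0,0,0,1,-0.655,-0.963,0.3,0,0,0,1,-0.655,-0.963,0.3,0,0,0,1,-0.655,-0.963,0.3,0,0,0,1,-0.655,-0.963,0.3,0,0,0,1,0,0,0,0,0,1,1,0,0,0,0,0,1,1,0,0,0,0,0,1,1,0,0,0,0,0,1,1]' >/dev/null; python3 -m handwheel '[0,0,0,0,0,1,0.2,0,0,0,0,0,1,0.2,0,0,0,0,0,0,0.2]'
python3 - <<'E'
from h import *
st()
m=optics.camera_model("wrist");save("wrist","w2")
for n,z in [("separator_hole",.002),("separator_tab",.013)]:
    for r in tip_of("wrist",n)[:2]: print(n,np.round(r["location"]),round(r["conf"],2),np.round(at("wrist",r["location"],z,m),4))
t=trace("wrist","separator_hole")
if t: print(t[0]["bbox"],t[0]["conf"])
E
```

```text
clock: 3.75
tcp_pos: [0.502, -0.1935, 0.3144]
tcp_rot: [0.496, 0.868, 0.0, -0.0]
ft_force: [0.2, -0.7, -0.3]
width: 0.0647
grip_force: 0.0
3.75 [ 0.502  -0.1935  0.3144] [[-0.508, 0.861, -0.0], [0.861, 0.508, 0.001], [0.001, 0.0, -1.0]] 0.06467323717390076 [ 0.2 -0.7 -0.3]
separator_hole [252. 232.] 0.96 [ 0.4496 -0.2262  0.002 ]
separator_tab [324. 239.] 0.6 [ 0.5071 -0.1965  0.013 ]
separator_tab [480. 240.] 0.42 [ 0.626  -0.1278  0.013 ]
[197.8, 176.3, 325.7, 285.0] 0.57
```

View pics/w2.png

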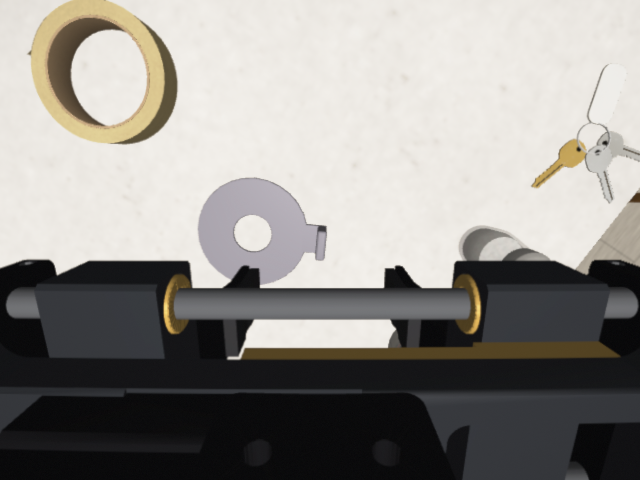

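The tab shows at (320,243) and the hole at (253,233), giving a tab-to-hole distance of 64.7 mm against 62 mm given. That is consistent, so I descend and pinch.

```bash
python3 -m handwheel '[-0.1,0.01,0,0,0,0.56,-0.3,0,0,0.9,0,0,0,-0.3,0,0,0.9,0,0,0,-0.3,0,0,0.5,0,0,0,-0.3,0,0,0.23,0,0,0,-0.3,0,0,0,0,0,0,-0.3,0,0,0,0,0,0,-1,0,0,0,0,0,0,-1,0,0,0,0,0,0,-1,0,0,0,0,0,0,-1]' 40;
python3 - <<'E'
from h import *
st()
m=optics.camera_model("wrist");save("wrist","w3")
for n,z in [("separator_hole",.002),("separator_tab",.013)]:
    for r in tip_of("wrist",n)[:2]: print(n,np.round(r["location"]),round(r["conf"],2),np.round(at("wrist",r["location"],z,m),4))
E
```

```text
clock: 5.2
tcp_pos: [0.5042, -0.1995, 0.1887]
tcp_rot: [0.522, 0.853, 0.0, 0.0]
ft_force: [-0.8, 0.2, 2.5]
width: 0.0076
grip_force: 39.9
5.2 [ 0.5042 -0.1995  0.1887] [[-0.455, 0.891, 0.001], [0.891, 0.455, 0.0], [-0.0, 0.001, -1.0]] 0.007643217416803124 [-0.8  0.2  2.5]
separator_tab [325. 294.] 0.94 [ 0.5079 -0.2005  0.013 ]
```

```bash
python3 -m handwheel '[0,0,-0.5,0,0,0,-1,0,0,-0.9,0,0,0,-1,0,0,-0.6,0,0,0,-1,0.7,0.3,0,0,0,0,-1,0.9,0.38,0,0,0,0,-1,0.9,0.38,0,0,0,0,-1,0.9,0.38,0,0,0,0,-1,0.9,0.38,0,0,0,0,-1,0.7,0.286,0,0,0,0,-1,0,0,0,0,0,0,-1]'
python3 - <<'E'
from h import *
st()
m=optics.camera_model("wrist");save("wrist","w4");a=save("scene","s4");b=save("top","t4")
c=cv2.hconcat([x[:,:,::-1] for x in (cv2.resize(a[150:350,200:400],(400,400)),cv2.resize(b[180:330,230:380],(400,400)))])
cv2.imwrite("pics/c4.png",c)
for n,z in [("separator_hole",.104),("separator_tab",.115),("stud_top",.052)]:
  for cam in("wrist","scene","top"):
    for r in tip_of(cam,n)[:2]: print(n,cam,np.round(r["location"]),round(r["conf"],2),np.round(at(cam,r["location"],z,m if cam=="wrist" else None),4))
E
```

```text
clock: 6.6
tcp_pos: [0.4836, 0.0743, 0.2878]
tcp_rot: [0.519, 0.855, 0.0, -0.001]
ft_force: [-0.5, -0.2, 0.2]
width: 0.0077
grip_force: 39.9
6.6 [0.4836 0.0743 0.2878] [[-0.461, 0.888, -0.001], [0.888, 0.461, 0.001], [0.001, -0.0, -1.0]] 0.007691305596905968 [-0.5 -0.2  0.2]
separator_hole scene [296. 214.] 0.86 [0.4303 0.0341 0.104 ]
separator_hole scene [434. 274.] 0.36 [ 0.5456 -0.2282  0.104 ]
separator_hole top [299. 260.] 0.71 [0.4268 0.0437 0.104 ]
separator_tab wrist [322. 294.] 0.9 [0.4849 0.074  0.115 ]
separator_tab scene [314. 197.] 0.69 [0.4813 0.0578 0.115 ]
stud_top wrist [324. 294.] 0.3 [0.4989 0.0506 0.052 ]
stud_top scene [296. 234.] 0.77 [0.4328 0.0451 0.052 ]
stud_top top [384. 169.] 0.23 [ 0.6194 -0.129   0.052 ]
```

View pics/c4.png

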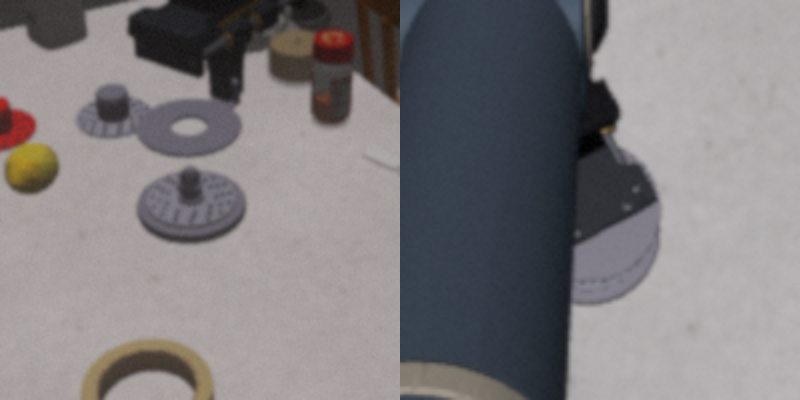

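View pics/w4.png

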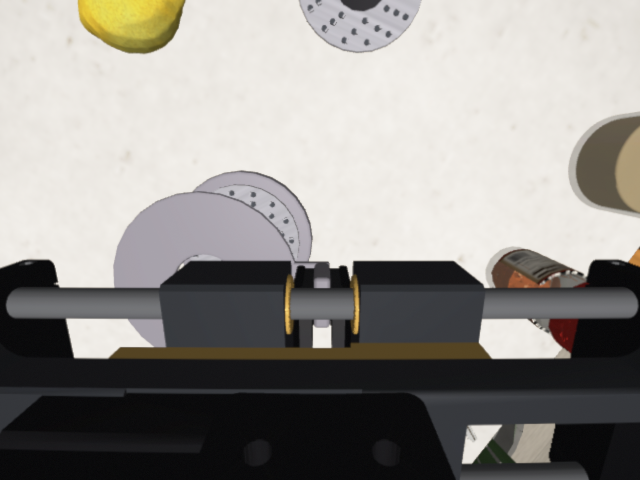

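```bash
python3 - <<'E'
from h import *
from scipy.optimize import least_squares
im=cv2.imread("pics/w4.png").astype(int); g=im.min(2)
m=optics.camera_model("wrist")
bg=cv2.medianBlur(cv2.imread("pics/w4.png"),5).min(2)
print("bg",bg[150,60:100:10],"sheet",bg[240,150:180:10])
S=[];B=[]
for r in range(205,300,4):
    c=np.where(bg[r,60:200]<185)[0]
    if len(c): S.append((c[0]+59.5,r))
for c in range(150,186,4):
    r=np.where(bg[150:260,c]<185)[0]
    if len(r): S.append((c,r[0]+149.5))
for c in range(215,300,4):
    r=np.where(bg[140:255,c]<185)[0]
    if len(r): B.append((c,r[0]+139.5))
for r in range(200,245,4):
    c=np.where(bg[r,200:360]<185)[0]
    if len(c): B.append((c[-1]+200.5,r))
print(S[::6],B[::6])
for P,z,rad in((S,.103,.05),(B,0,.055),(B,.012,.055)):
    X=np.array([at("wrist",p,z,m)[:2] for p in P])
    f=least_squares(lambda q:np.hypot(*(X-q[:2]).T)-rad,[.43,.04],loss="soft_l1",f_scale=.001)
    print(f.x.round(4),np.abs(f.fun).max().round(4),np.median(np.abs(f.fun)).round(4))
T=R.from_quat(arm.get_obs()["tcp_rot"]).as_matrix();print(arm.get_obs()["tcp_pos"],(arm.get_obs()["tcp_pos"]-.062*T[:,1]).round(4))
E
```

```text
bg [228 229 228 229] sheet [162 162 162]
[(np.float64(149.5), 205), (np.float64(125.5), 229), (np.float64(115.5), 253), (np.float64(113.5), 277), (150, np.float64(204.5)), (174, np.float64(193.5))] [(215, np.float64(175.5)), (239, np.float64(169.5)), (263, np.float64(173.5)), (287, np.float64(186.5)), (np.float64(304.5), 208), (np.float64(311.5), 232)]
[0.4314 0.0416] 0.0314 0.0002
[0.4292 0.0416] 0.0006 0.0002
[0.4299 0.0427] 0.001 0.0002
[0.48415732 0.07075759 0.28823225] [0.4289 0.0426 0.2882]
```

Wrist view: the sheet is held at the left, rim at about (113,270), with the base rim behind it. The fitted circles put the hole about 2 mm out in x, so I correct and lower.

```bash
python3 -m handwheel '[0.02,-0.04,0.2,0,0,0,-1,0,0,0.4,0,0,0,-1,0,0,0.3,0,0,0,-1,0,0,0.2,0,0,0,-1,0,0,0.2,0,0,0,-1,0,0,0.15,0,0,0,-1,0,0,0.1,0,0,0,-1,0,0,0,0,0,0,-1]'
python3 - <<'E'
from h import *
st()
a=save("scene","s5")
cv2.imwrite("pics/c5.png",cv2.resize(a[160:310,220:420],(800,600),interpolation=cv2.INTER_CUBIC)[:,:,::-1])
E
```

```text
clock: 8.2
tcp_pos: [0.4818, 0.071, 0.2105]
tcp_rot: [0.522, 0.853, -0.0, -0.0]
ft_force: [0.2, 0.9, 0.6]
width: 0.0075
grip_force: 39.9
8.2 [0.4818 0.071  0.2105] [[-0.455, 0.891, -0.001], [0.891, 0.455, -0.0], [0.0, -0.001, -1.0]] 0.007485579651296397 [0.2 0.9 0.6]
```

View pics/c5.png

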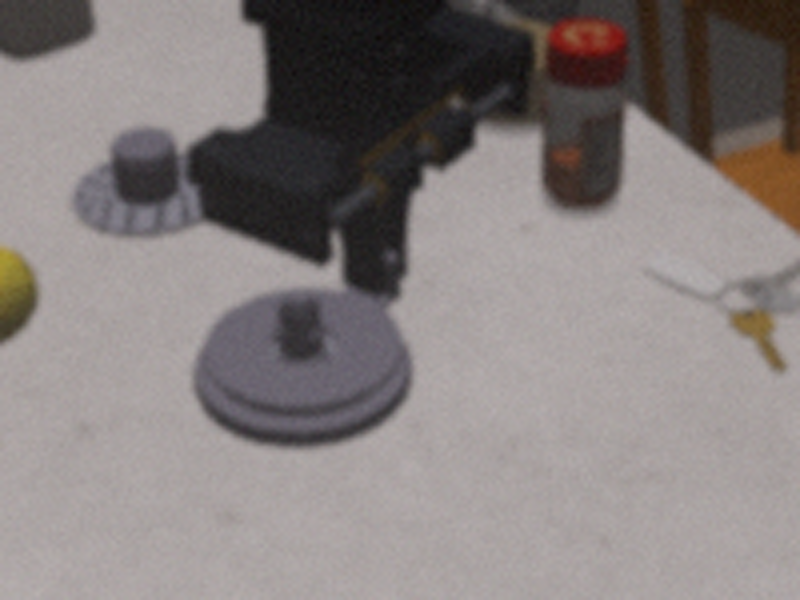

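The sheet is threaded over the stud, below the nubs and about 5 mm above the disc. I lower the rest, open only slightly and lift away.

```bash
python3 -m handwheel '[0,0,0.06,0,0,0,-1,0,0,0.05,0,0,0,-1,0,0,0.02,0,0,0,-1,0,0,0,0,0,0,-1,0,0,0,0,0,0,-0.55,0,0,0,0,0,0,-0.55,0,0,-0.3,0,0,0,-0.55,0,0,-0.6,0,0,0,-0.55,0,0,-1,0,0,0,-0.55,0,0,-0.2,0,0,0,0]'
python3 - <<'E'
from h import *
st()
m=optics.camera_model("wrist");w=save("wrist","w6");s=save("scene","s6")
for n,z in [("stud_top",.052),("separator_hole",.018),("separator_tab",.029)]:
  for cam in("wrist","scene"):
    for r in tip_of(cam,n)[:1]: print(n,cam,np.round(r["location"]),round(r["conf"],2),np.round(at(cam,r["location"],z,m if cam=="wrist" else None),4))
c=cv2.hconcat([cv2.resize(s[190:290,240:340],(400,400)),cv2.resize(w[100:300,150:350],(400,400))])
cv2.imwrite("pics/c6.png",c[:,:,::-1])
E
```

```text
clock: 9.5
tcp_pos: [0.4829, 0.0708, 0.3128]
tcp_rot: [0.522, 0.853, 0.003, 0.002]
ft_force: [-0.0, 0.2, 0.7]
width: 0.0239
grip_force: 0.0
9.5 [0.4829 0.0708 0.3128] [[-0.454, 0.891, 0.007], [0.891, 0.454, 0.002], [-0.001, 0.007, -1.0]] 0.023921664057141533 [-0.   0.2  0.7]
stud_top wrist [235. 242.] 0.69 [0.4267 0.0449 0.052 ]
stud_top scene [255. 204.] 0.68 [0.4022 0.1914 0.052 ]
separator_hole wrist [238. 244.] 0.51 [0.4254 0.0321 0.018 ]
separator_hole scene [298. 250.] 0.88 [0.432  0.0353 0.018 ]
separator_tab wrist [319. 239.] 0.71 [0.4843 0.07   0.029 ]
separator_tab scene [312. 233.] 0.84 [0.476  0.0625 0.029 ]
```

View pics/c6.png

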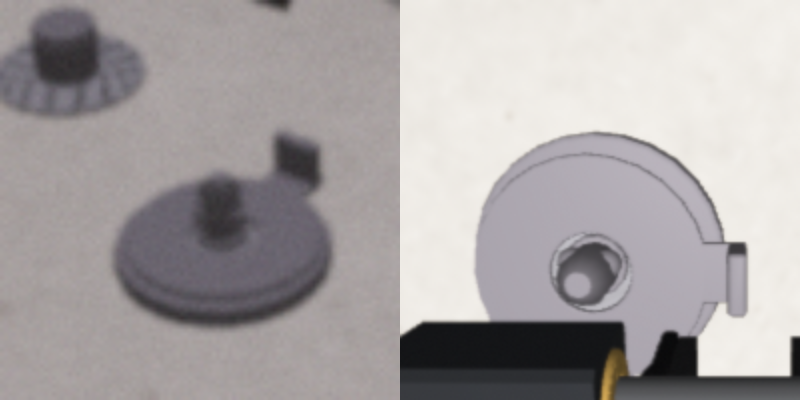

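The separator lies flat around the collar, hole ring concentric at crop (590,270). Next I go above the grey disc.

```bash
python3 -m handwheel '[0.6,0.09,0,0,0,0,0.6,0.93,0.137,0,0,0,0,0.6,0.93,0.137,0,0,0,0,0.6,0.93,0.137,0,0,0,0,0.6,0.33,0.05,0,0,0,0,0.6,0,0,0,0,0,0,0.6,0,0,0,0,0,0,0.6]'
python3 - <<'E'
from h import *
st()
m=optics.camera_model("wrist");w=save("wrist","w7")
T=R.from_quat(arm.get_obs()["tcp_rot"]).as_matrix();p=arm.get_obs()["tcp_pos"]
for n,z in [("disc_hub",.018),("stud_top",.052)]:
    for r in tip_of("wrist",n)[:3]:
        q=at("wrist",r["location"],z,m);print(n,np.round(r["location"]),round(r["conf"],2),q.round(4),"tool units",(T.T@(q-p)/.05).round(3))
for t in trace("wrist","disc_hub")[:3]: print(np.round(t["bbox"]),t["conf"])
cv2.imwrite("pics/c7.png",w[:,:,::-1])
E
```

```text
clock: 10.78
tcp_pos: [0.4224, 0.2475, 0.309]
tcp_rot: [0.523, 0.852, -0.001, 0.0]
ft_force: [1.0, 0.3, -0.6]
width: 0.0697
grip_force: 0.0
10.775 [0.4224 0.2475 0.309 ] [[-0.452, 0.892, -0.0], [0.892, 0.452, -0.001], [-0.001, -0.001, -1.0]] 0.06965702331176264 [ 1.   0.3 -0.6]
disc_hub [198. 117.] 0.58 [0.2957 0.2888 0.018 ] tool units [ 1.888 -1.887  5.821]
[149.  58. 260. 176.] 0.91
[273. 176. 377. 275.] 0.59
```

View pics/c7.png

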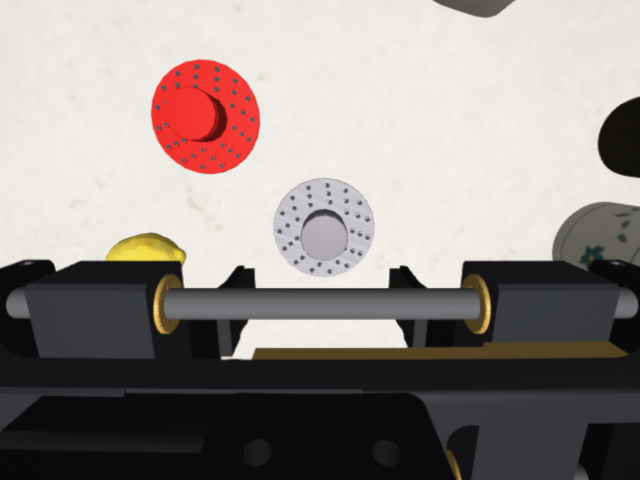

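The grey plate is centred at (324,227) with its hub top at (325,239), and the red look-alike sits at upper left. I work out the offsets from those pixels.

```bash
python3 - <<'E'
from h import *
m=optics.camera_model("wrist");o=arm.get_obs()
T=R.from_quat(o["tcp_rot"]).as_matrix();p=o["tcp_pos"];st()
for px,z in [((324.5,227),.003),((325,239),.036)]:
    q=at("wrist",px,z,m);print(q.round(4),(T.T@(q-p)/.05).round(3))
E
```

```text
10.975 [0.4224 0.248  0.3093] [[-0.453, 0.892, 0.0], [0.892, 0.453, -0.0], [-0.0, 0.0, -1.0]] 0.06964505376955761 [-0.6  0.1 -0. ]
[0.4236 0.2531 0.003 ] [0.081 0.068 6.125]
[0.4249 0.2509 0.036 ] [0.029 0.071 5.465]
```

```bash
python3 -m handwheel '[0.05,0.07,0.5,0,0,0,0.6,0,0,0.8,0,0,0,0.6,0,0,0.7,0,0,0,0.6,0,0,0.3,0,0,0,0.6,0,0,0.13,0,0,0,0.6,0,0,0,0,0,0,0.6,0,0,0,0,0,0,-1,0,0,0,0,0,0,-1,0,0,0,0,0,0,-1,0,0,0,0,0,0,-1]' 55; python3 -m handwheel '[0,0,0,0,0,0,-1,0,0,-0.4,0,0,0,-1,0,0,-0.8,0,0,0,-1,0,0,-0.8,0,0,0,-1,0,0,0,0,0,0,-1]'; python3 - <<'E'
from h import *
st()
m=optics.camera_model("wrist");w=save("wrist","w8");s=save("scene","s8");st()
cv2.imwrite("pics/c8.png",cv2.hconcat([cv2.resize(s[130:280,200:350],(400,400)),cv2.resize(w[140:340,200:440],(400,400))])[:,:,::-1])
E
```

```text
clock: 12.22
tcp_pos: [0.4237, 0.2531, 0.1879]
tcp_rot: [0.522, 0.853, -0.0, -0.0]
ft_force: [-0.8, 0.4, 3.6]
width: 0.0377
grip_force: 53.1
clock: 12.85
tcp_pos: [0.4248, 0.2535, 0.2901]
tcp_rot: [0.522, 0.853, 0.003, 0.001]
ft_force: [-0.0, 0.8, -1.3]
width: 0.0373
grip_force: 55.0
12.85 [0.4248 0.2535 0.2901] [[-0.455, 0.891, 0.005], [0.891, 0.455, 0.004], [0.002, 0.006, -1.0]] 0.037325949202808 [-0.   0.8 -1.3]
12.95 [0.4234 0.253  0.2874] [[-0.455, 0.891, -0.0], [0.891, 0.455, 0.0], [0.0, -0.0, -1.0]] 0.037547258161734404 [ 0.4  0.8 -2.5]
```

View pics/c8.png

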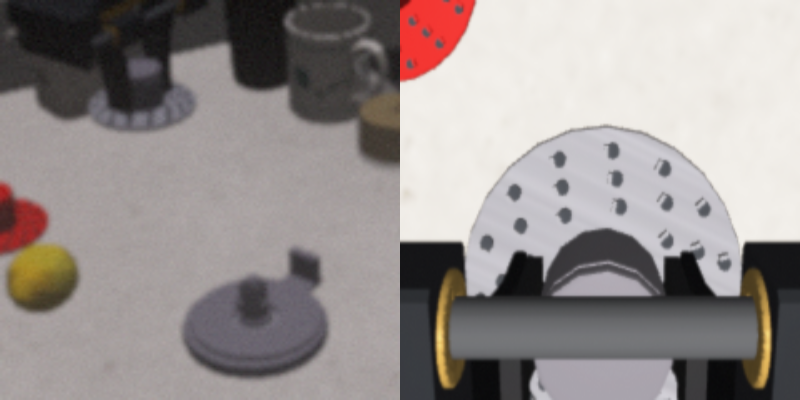

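The disc is held level and centred between the fingers. I pass over to the far side of the stand, so one wrist picture shows both the stand and the held disc.

```bash
python3 -m handwheel '[-0.5,-0.17,0,0,0,0,-1,-0.9,-0.303,0,0,0,0,-1,-0.9,-0.303,0,0,0,0,-1,-0.9,-0.303,0,0,0,0,-1,-0.9,-0.303,0,0,0,0,-1,-0.9,-0.303,0,0,0,0,-1,-0.4,-0.13,0,0,0,0,-1,0,0,0,0,0,0,-1,0,0,0,0,0,0,-1,0,0,0,0,0,0,-1]'; python3 - <<'E'
from h import *
from scipy.optimize import least_squares
st()
m=optics.camera_model("wrist");w=save("wrist","w9")
T=R.from_quat(arm.get_obs()["tcp_rot"]).as_matrix();p=arm.get_obs()["tcp_pos"]
for r in tip_of("wrist","stud_top")[:2]:
    q=at("wrist",r["location"],.052,m);print(np.round(r["location"]),r["conf"],q.round(4),(T.T@(q-p)/.05).round(3))
c=np.vstack([cv2.resize(w[0:300],(800,375))]);cv2.imwrite("pics/c9.png",c[:,:,::-1])
# held plate, saved picture w8
E
```

```text
clock: 14.2
tcp_pos: [0.4656, -0.0273, 0.2872]
tcp_rot: [0.521, 0.853, -0.0, -0.001]
ft_force: [0.3, 0.3, -0.2]
width: 0.0372
grip_force: 55.0
14.2 [ 0.4656 -0.0273  0.2872] [[-0.457, 0.89, -0.001], [0.89, 0.457, 0.0], [0.001, -0.001, -1.0]] 0.037236017721678644 [ 0.3  0.3 -0.2]
[320. 126.] 0.79 [0.4273 0.0462 0.052 ] [ 1.656 -0.007  4.709]
```

View pics/c9.png

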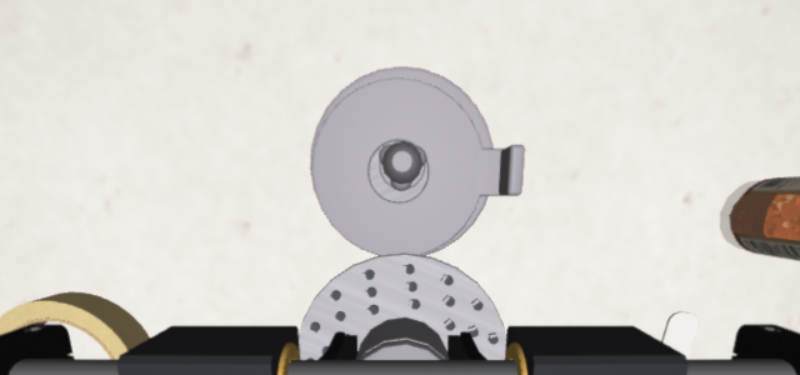

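The stud tip is at (321.6,128.8), and the held plate's arc has its top at row ~203.

```bash
python3 - <<'E'
from h import *
from scipy.optimize import least_squares
m=optics.camera_model("wrist");o=arm.get_obs()
T=R.from_quat(o["tcp_rot"]).as_matrix();p=o["tcp_pos"];st()
q=at("wrist",(321.6,128.8),.052,m);print("stud",q.round(4),(T.T@(q-p)).round(4))
bg=cv2.medianBlur(cv2.imread("pics/w9.png"),5).min(2);P=[]
for r in range(216,256,3):
    c=np.where(bg[r,230:430]<205)[0];P+=[(c[0]+229.5,r),(c[-1]+230.5,r)]
for z in(p[2]-.1839,p[2]-.1879):
    X=np.array([(T.T@(at("wrist",a,z,m)-p))[:2] for a in P])
    f=least_squares(lambda q:np.hypot(*(X-q[:2]).T)-.045,[0,0],loss="soft_l1",f_scale=.001);print(f.x.round(4),np.abs(f.fun).max().round(4))
E
```

```text
14.3 [ 0.4657 -0.0276  0.2875] [[-0.456, 0.89, -0.0], [0.89, 0.456, 0.0], [0.0, -0.0, -1.0]] 0.03723800032696854 [ 0.5 -0.1 -1.1]
stud [0.4294 0.0451 0.052 ] [0.0812 0.001  0.2356]
[-0.0028  0.0008] 0.0005
[-0.0028  0.0008] 0.0004
```

```bash
python3 -m handwheel '[0.6,0,0,0,0,0,-1,0.7,0,0,0,0,0,-1,0.37,0,0,0,0,0,-1,0,0,0,0,0,0,-1,0,0,0.3,0,0,0,-1,0,0,0.3,0,0,0,-1,0,0,0.2,0,0,0,-1,0,0,0.2,0,0,0,-1,0,0,0.15,0,0,0,-1,0,0,0,0,0,0,-1]'; python3 - <<'E'
from h import *
st()
s=save("scene","s10");st()
cv2.imwrite("pics/c10.png",cv2.resize(s[160:310,220:420],(800,600),interpolation=cv2.INTER_CUBIC)[:,:,::-1])
E
```

```text
clock: 15.55
tcp_pos: [0.4277, 0.0457, 0.2297]
tcp_rot: [0.522, 0.853, -0.0, -0.0]
ft_force: [-0.2, 1.6, -1.3]
width: 0.0375
grip_force: 55.0
15.55 [0.4277 0.0457 0.2297] [[-0.454, 0.891, -0.001], [0.891, 0.454, -0.0], [0.0, -0.001, -1.0]] 0.03751476792409017 [-0.2  1.6 -1.3]
15.6 [0.4278 0.0457 0.23  ] [[-0.455, 0.891, -0.001], [0.891, 0.455, 0.0], [0.0, -0.001, -1.0]] 0.03757711616786737 [-0.2  0.4 -1.6]
```

View pics/c10.png

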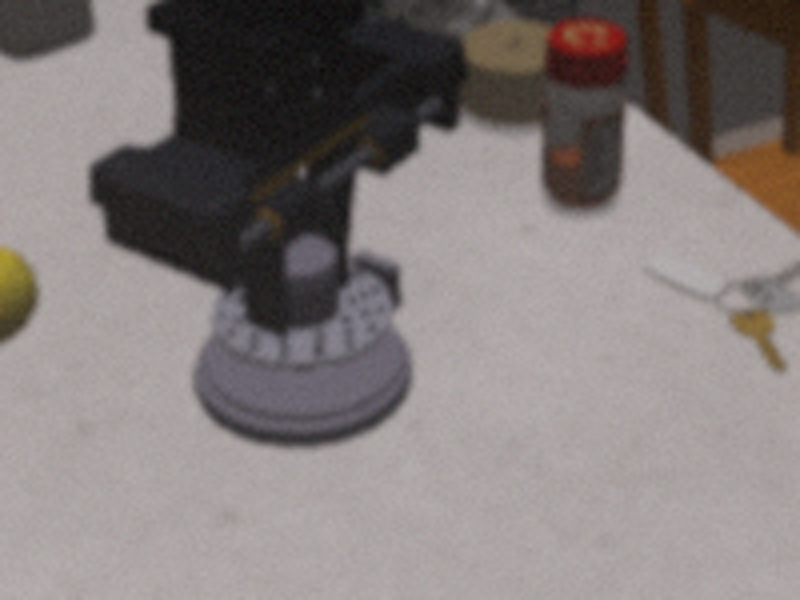

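The disc is threaded about 10 mm onto the stud with no side force. Counting back, that was my 12th picture and the limit is 10, so I view no more and rely on force and height from here.

```bash
python3 -m handwheel '[0,0,0.08,0,0,0,-1,0,0,0.06,0,0,0,-1,0,0,0,0,0,0,-1]'|sed -n '2p;4p'; python3 -m handwheel '[0,0,0.06,0,0,0,-1,0,0,0,0,0,0,-1]'|sed -n '2p;4p'; python3 -m handwheel '[0,0,0.06,0,0,0,-1,0,0,0,0,0,0,-1]'|sed -n '2p;4p'
```

```text
tcp_pos: [0.4277, 0.0457, 0.2231]
ft_force: [-0.7, 0.3, 0.1]
tcp_pos: [0.4279, 0.0463, 0.2205]
ft_force: [-2.4, 3.7, 1.6]
tcp_pos: [0.4276, 0.0461, 0.2169]
ft_force: [0.2, 3.6, -5.6]
```

```bash
python3 -m handwheel '[0,0.02,0.06,0,0,0,-1,0,0,0,0,0,0,-1]'|sed -n '2p;4p'; python3 -m handwheel '[0,0,0.06,0,0,0,-1,0,0,0,0,0,0,-1]'|sed -n '2p;4p'; python3 -m handwheel '[0,0,0.06,0,0,0,-1,0,0,0,0,0,0,-1]'|sed -n '2p;4,6p'
```

```text
tcp_pos: [0.4277, 0.0467, 0.2132]
ft_force: [-1.6, 4.3, -11.9]
tcp_pos: [0.4286, 0.0459, 0.2111]
ft_force: [-2.8, 1.6, -3.0]
tcp_pos: [0.4288, 0.0457, 0.2096]
ft_force: [-7.9, 0.9, 18.9]
width: 0.0377
grip_force: 55.0
```

The disc went past the nubs (the pull turned downward) and met the hard stop at the expected height of 0.2096 m. I increase the push.

```bash
python3 -m handwheel '[0.01,-0.015,0.04,0,0,0,-1,0,0,0,0,0,0,-1]'|sed -n '2p;4p'; python3 -m handwheel '[0,0,0.03,0,0,0,-1,0,0,0,0,0,0,-1,0,0,0,0,0,0,-1]'|sed -n '2p;4,6p'
```

```text
tcp_pos: [0.4286, 0.0455, 0.2093]
ft_force: [-11.7, 0.6, 40.4]
tcp_pos: [0.4287, 0.0453, 0.209]
ft_force: [-16.6, 0.0, 58.6]
width: 0.0373
grip_force: 55.0
```

```bash
python3 -m handwheel '[0,0,0,0,0,0,-1,0,0,0,0,0,0,-1,0,0,0,0,0,0,-1,0,0,0,0,0,0,-1,0,0,0,0,0,0,-1,0,0,0,0,0,0,-1,0,0,0,0,0,0,-1,0,0,0,0,0,0,-1]'|sed -n '1,2p;4,6p'; python3 - <<'E'
from h import *
optics.read_camera("scene")
for n,z in [("disc_hub",.04),("separator_tab",.029),("salt",0),("spice",0)]:
    for r in tip_of("scene",n)[:3]: print(n,np.round(r["location"]),round(r["conf"],2),at("scene",r["location"],z).round(3))
E
```

```text
clock: 18.85
tcp_pos: [0.4287, 0.0453, 0.209]
ft_force: [-16.3, -0.7, 58.2]
width: 0.0373
grip_force: 55.0
disc_hub [198. 208.] 0.71 [0.292 0.254 0.04 ]
disc_hub [296. 242.] 0.63 [0.428 0.036 0.04 ]
separator_tab [312. 232.] 0.6 [0.477 0.065 0.029]
salt [430. 273.] 0.97 [ 0.631 -0.13   0.   ]
salt [296. 241.] 0.44 [0.449 0.088 0.   ]
spice [298. 244.] 0.75 [0.45  0.077 0.   ]
spice [366. 212.] 0.59 [0.642 0.115 0.   ]
```

The push holds steady at 58 N, the hub is at home height and the bystanders have not moved.

```bash
python3 -c "
from bench import arm; print(arm.sign_off())"
```

```text
the job is handed in; nothing more can be done
None
```

The separator lies flat on the stored disc; the second disc clicked past the nubs, sits fully home and was still gripped and pressed down at about 58 N at hand-in (just under 19 s of 54 s), salt and spice unmoved, though I viewed 12 pictures instead of the allowed 10.

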